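Turn a hatch panel over at the fence and press on its batten

TASK

Turn the grooved hatch panel over: push it along the bench up the sloping foot of the fence until it stands on edge leaning on the fence, then tip its top back towards you so that it lies flat on the bench with its groove facing up. Then lay the oak batten flat in the groove, down on its floor and about midway along it, and set the carton of screws upright on the middle of the batten as a weight. Leave everything else on the bench where it is.

Things in the scene. Friction and masses are not known exactly. Their poses are not given: they have to be found in the camera images.
- panel: Plain plywood panel, 140 (x) x 150 (y) x 18 mm, 0.2 to 0.33 kg. Lies plain face up before the fence, -x edge to the robot, +x edge 5 to 35 mm short of the fence's toe, within 0.1 rad of square. Origin: centre of the grooved side, level with its lands (on the bench at the start); z points to the plain face: up at the start, down once turned over, the origin then 18 mm above the bench.
- fence: Turning fence, fixed: upright board 220 mm wide (y), 85 mm high, brackets to 62 mm behind its face. Origin: on the bench, midway, at the foot of its front face (plane x = 0); x points away from the robot, z up. Slippery white plastic on the face and on its coved foot, which rises from the toe at 50, then 65, then 75 degrees, 25 mm of height each.
- batten: Oak batten, a plain rectangular piece 45 mm (x) by 120 mm long (y) by 22 mm high, about 0.09 kg, lying flat to the left or right of the panel. Origin: centre of its underside. In the groove it stands 15 mm above the lands.
- carton: Small carton of screws with a red top, 52 mm (x) by 82 mm (y) by 40 mm high, about 0.35 kg, on the other side of the panel from the batten. Origin: centre of its underside, z up.
- pine_block: Bystander: pine block 60 x 170 x 30 mm behind on the left (larger than the batten; not to be used). Origin: centre of its underside. Loose.
- tape_measure: Bystander: yellow tape measure 40 x 74 x 66 mm on the right. Origin: centre of its underside. Loose.
- groove (a point): Middle of the groove's floor in the panel's other face (underneath at the start). The groove is 52 mm wide, 7 mm deep, runs along the panel's x, midway in y, open at both ends; a 49 mm wide land on either side. At the groove the panel is 11 mm thick. Axes as the panel's.
- toe (a point): Toe line of the fence's sloping foot, midway, on the bench, 39 mm before the face. Push the panel's robot-side edge here, low and square, with up to 25 N: the far edge climbs, till it leans about 64 degrees steep, groove to the fence, top edge some 125 mm high and 40 mm above the fence. It stays so, can be pinched there across its thickness and tipped back about its lower edge.
Not all that is in view belongs to the job. Leave any blue look-alike of the carton alone.

How it is judged:
On the way, in this order (a step that is already met when the one before it is completed fails the run):
1. the panel stands on edge (43 to 95 degrees steep) leaning on the fence (angle between panel's own z axis and vertical between 0.75 and 1.66 rad and contact force between panel and fence above 0.1 N), for 0.2 s.
2. the panel lies flat on the bench, groove up (angle between panel's own z axis and vertical above 3.04 rad and height (world z) of panel between 0.013 and 0.023 m and linear speed of panel below 0.02 m/s), for 0.2 s.
3. the batten lies in the groove (all of step 2 and z of batten in the frame of panel between 0.003 and 0.011 m and y of batten in the frame of panel between -0.006 and 0.006 m and x of batten in the frame of panel between -0.02 and 0.02 m and angle between the y axis of batten and the x axis of panel, either way round below 0.09 rad and linear speed of batten below 0.02 m/s), for 0.2 s.
At the end, for the whole second after the job is handed in: Panel flat on the bench, turned over (within 6 degrees). Batten on its groove's floor (within 4 mm) and along it, middles within 20 mm. Carton upright on the batten, its middle within 20 mm across and 40 mm along of the batten's. All at rest (all of step 3 and z of carton in the frame of batten between 0.018 and 0.027 m and x of carton in the frame of batten between -0.02 and 0.02 m and y of carton in the frame of batten between -0.04 and 0.04 m and angle between carton's own z axis and vertical below 0.1 rad and linear speed of carton below 0.02 m/s); the robot touches nothing.
It fails at once if another loose thing on the bench is shifted by more than 30 mm (distance of any of pine_block, tape_measure from where it was at the start of the episode above 0.03 m).
It also fails if it takes over 72 s, if anything falls off the work surface, if the arm or the gripper's body presses on something with over 40 N, if the wrist force passes 120 N, or if a joint passes its speed limit or range.

ROBOT

A 7-joint arm with a two-finger parallel gripper is mounted at the origin on the work surface; the furniture and walls round the work are solid. World frame = base frame: x ahead of the robot, y to its left, z up, the work surface at z = 0. Lengths are in m, angles in rad, forces in N, time in s.
With the tool pointing down it reaches from about 0.4 to 0.875 m from the base axis. Payload 19.3 kg.
Tool frame: the origin (TCP) lies midway between the tips of the shut fingers; the grasp point (between the pads) lies 19 mm behind it; z points along the fingers, y is the line along which they close (so a half turn about z gives the same grasp; the last joint's range is limited). The gripper opens to 85 mm and grips with 20 to 120 N. Pads are 22 mm wide; open, the fingers measure 114 mm over their backs; the gripper's body (76 mm by 85 mm) begins 54 mm behind the grasp point. The pads swing forward as they close: fully open they stand 13 mm farther back than shut.
Start: joints at [-1.273, 0.521, -0.036, 1.599, 0.021, 1.021, -0.113], TCP at [0.225, 0.583, 0.197] pointing down, gripper open.
Joint ranges: [-2.91, 2.91], [-0.3, 2.13], [-1.5, 1.42], [0.17, 2.43], [-1.26, 4.41], [0.16, 1.93], [-2.52, 2.52]. Speed limits (rad/s): [1.89, 1.89, 2.39, 2.39, 3.01, 3.01, 3.01].

INTERFACE

Orientations are given as a rotation vector (axis times angle).
In Python, from station import bot gives the robot as it stands. Calls block until the motion is done:
- bot.move_ptp(position, orientation): joint-space move of the TCP to a pose.
- bot.move_linear(position, rotation=None, speed=0.15, stop_force=None): straight line of the TCP; rotation=None keeps the orientation; speed is the mean speed in m/s. With stop_force (N) it stops when the force on the tool has changed by that much, and returns True; else False.
- bot.goto_joints(angles): joint-space move.
- bot.command_gripper(opening, force=None): finger opening in m; force is the grip in N (None keeps the last); returns when the fingers have stopped.
- bot.pause(seconds).
- bot.inverse_kinematics(position, orientation): joint angles nearest the present ones, or None.
- bot.state(): the state.
- bot.read_camera(name): name is "scene" or "top"; returns a dict with "pixels" (400x640x3 uint8, red, green, blue), "fov_y" (degrees; the focal length in pixels is half the picture's height over the tangent of half this angle, whatever the lens; pixels are square), "cx", "cy" (the principal point, pixels), "rvec" (rotation vector, rad) and "tvec" (3), from world to camera coordinates, as OpenCV has them. Camera axes: x right, y down, z forward; pixel columns grow to the right and rows downward; lengths in m; the calibration is good to about 2 mm. A picture is of the moment at which its call begins. There is no depth.
A pose or a line that the arm cannot do raises bot.MotionError and nothing moves.
- bot.close_job(): hands the job in; it is judged then, once.
The state is a dict: "t": time; "joint_pos": joint angles; "qd": joint speeds; "joint_efforts": joint torques, N m; "position": TCP position; "orientation": TCP orientation; "wrist_force": force on the tool from outside, world axes, zero at the start; "moment": the same for the moment, N m; "width": finger opening in m; "grip_force": force on a finger pad.
Only numpy, scipy, OpenCV 4.12 (cv2) and the standard library are available. Lean on these libraries where they do the work, as an engineer would, in place of code of your own. Each camera call takes 0.05 s, during which the arm holds its last target. There are 200 camera calls.

## Working session

There is one attempt and no reset: what is moved stays moved. The work goes in short steps, each a Python script; the robot and the scene stay as the last script left them, time stands still between calls to the robot, and variables do not carry over. Pictures are saved under pics/ and viewed, at most 10 in all, crops included, and the job is handed in when it is done.

```bash
mkdir -p pics; ls
python3 - <<'E'
from station import bot
import cv2
for n in("scene","top"):
    c=bot.read_camera(n); cv2.imwrite(f"pics/{n}0.png",c["pixels"][:,:,::-1])
    print(n,{k:c[k] for k in c if k!="pixels"})
s=bot.state();print(s["t"],s["orientation"],s["position"])
E
```

```text
pics
scene {'fov_y': 50.94149681441215, 'cx': 320.52957967752826, 'cy': 199.98103323534096, 'rvec': array([ 2.25513779, -0.9731077 ,  0.34624068]), 'tvec': array([-0.37533563,  0.35605987,  0.8261574 ])}
top {'fov_y': 47.80329300399336, 'cx': 320.13626330462523, 'cy': 205.56350886651896, 'rvec': array([ 2.16705363, -2.22112208,  0.05881293]), 'tvec': array([0.01548272, 0.57595386, 1.24723702])}
0.1 [-5.74471342e-01 -3.08851642e+00  1.55922000e-03] [0.22464012 0.58288881 0.19660362]
```

View pics/scene0.png

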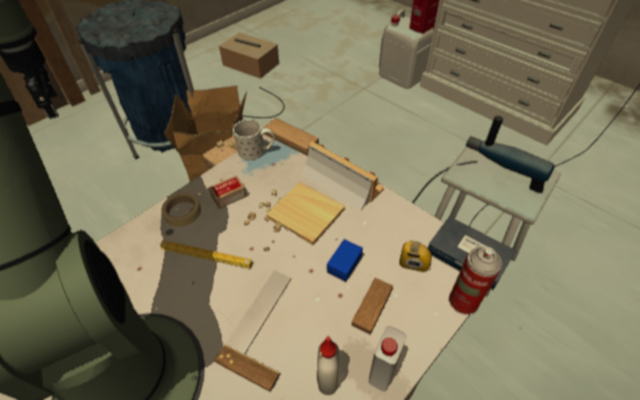

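View pics/top0.png

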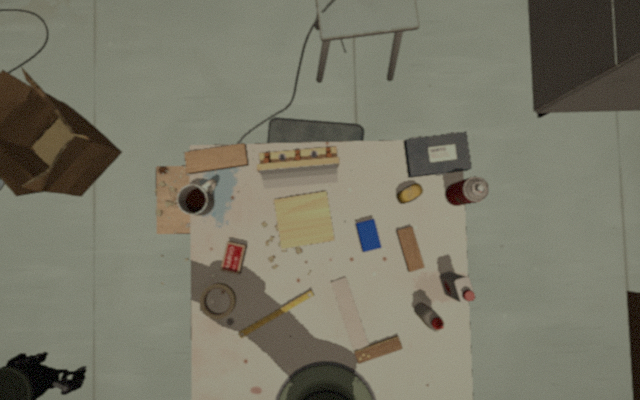

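Top view: the panel is at (304,219), the fence at (298,158), and the pine block at (216,157). Look-alikes:
- **Batten:** brown piece (410,248), right of the panel, against the brown piece with dots (378,348) near the base and the grey strip (350,313). I choose (410,248).
- **Carton:** red-topped (233,256), left of the panel, against the blue one (368,234). I choose (233,256).

```bash
cat > h.py <<'E'
from station import bot
import cv2, numpy as np
from scipy.spatial.transform import Rotation as R
def cam(n):
    c=bot.read_camera(n); c["bgr"]=c["pixels"][:,:,::-1].copy()
    f=200/np.tan(np.radians(c["fov_y"]/2)); c["K"]=np.array([[f,0,c["cx"]],[0,f,c["cy"]],[0,0,1]]); c["R"]=cv2.Rodrigues(c["rvec"])[0]; return c
def plane(c,px,z):
    px=np.atleast_2d(px).astype(float); d=(c["R"].T@np.linalg.inv(c["K"])@np.c_[px,np.ones(len(px))].T).T
    o=-c["R"].T@c["tvec"]; return o+d*((z-o[2])/d[:,2])[:,None]
def proj(c,P): return cv2.projectPoints(np.atleast_2d(P).astype(float),c["rvec"],c["tvec"],c["K"],None)[0][:,0]
def blob(c,roi,lo,hi,z):
    x0,y0,x1,y1=roi; hsv=cv2.cvtColor(c["bgr"],cv2.COLOR_BGR2HSV)[y0:y1,x0:x1]
    m=cv2.inRange(hsv,np.array(lo),np.array(hi)); m=cv2.morphologyEx(m,cv2.MORPH_CLOSE,np.ones((5,5)))
    k=max(cv2.findContours(m,0,cv2.CHAIN_APPROX_NONE)[0],key=cv2.contourArea)
    W=plane(c,k[:,0]+[x0,y0],z)[:,:2]
    (a,b),(w,h),t=cv2.minAreaRect((W*1000).astype(np.float32))
    if w>h: w,h,t=h,w,t+90   # t: direction of short side, deg
    return np.array([a,b])/1000,(w,h),(t+90)%180-90,k+np.array([x0,y0])
E
python3 - <<'E'
from h import *
c=cam("top");h=cv2.cvtColor(c["bgr"],cv2.COLOR_BGR2HSV)
for n,(x,y) in dict(panel=(304,219),bat=(410,248),other=(378,348),cart=(228,262),cart2=(236,250),bench=(340,260),pine=(216,157),fence=(298,165),face=(298,172),foot=(298,178)).items(): print(n,h[y,x])
for n,roi,lo,hi,z in [("panel",(265,180,345,255),(15,65,100),(35,255,255),.018),("batten",(392,220,430,280),(0,80,40),(20,255,220),.022),("other",(345,325,410,370),(0,80,40),(20,255,220),.022),("carton",(215,230,252,280),(0,0,0),(180,255,255),.04),("fencetop",(250,140,345,180),(8,50,90),(30,255,255),.085)]:
    if n=="carton": lo,hi=(170,120,60),(180,255,255)
    r=blob(c,roi,lo,hi,z); print(n,*r[:3]); cv2.drawContours(c["bgr"],[r[3]],-1,(0,255,0) if n!="panel" else (255,0,0),1)
cv2.imwrite("pics/crop1.png",cv2.resize(c["bgr"][135:365,180:440],None,fx=2.6,fy=2.6,interpolation=cv2.INTER_CUBIC))
E
```

```text
panel [ 23  83 153]
bat [ 16 118 125]
other [ 14 112 114]
cart [  8  92 147]
cart2 [  1 185 120]
bench [ 23  40 158]
pine [ 15 108 139]
fence [ 20  89 155]
face [ 20  48 123]
foot [ 17  45 141]
panel [0.52752307 0.05035534] (156.99505615234375, 164.83792114257812) -82.85656976699829
batten [ 0.45127792 -0.2441964 ] (45.14006423950195, 119.56611633300781) -75.16391849517822
other [ 0.17826245 -0.14473544] (37.38977813720703, 129.7783660888672) 17.587738037109375
carton [0.45302765 0.22889174] (6.839416027069092, 24.965839385986328) 50.16073989868164
fencetop [0.69681494 0.06634227] (104.39210510253906, 236.41436767578125) -1.4150848388671875
```

View pics/crop1.png

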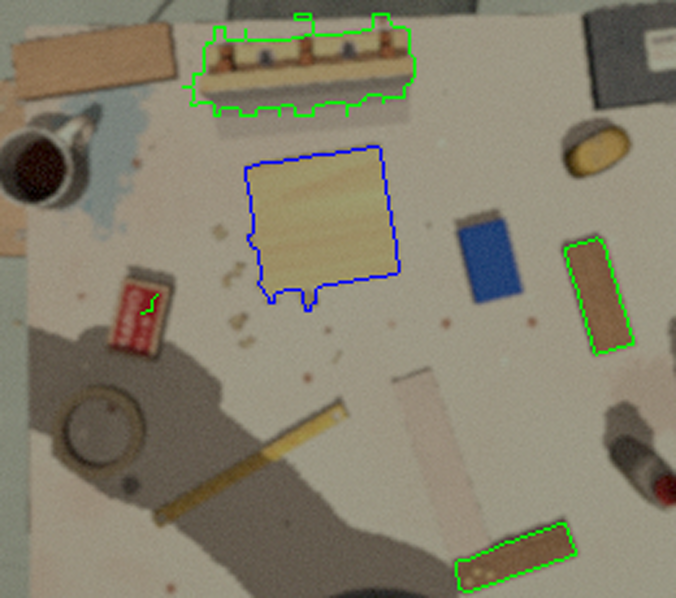

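The crop confirms the batten (brown, top px ≈(410,248), 45x120 mm). The near-base piece is 37x130 mm, so it is not the batten. The carton is the red-labelled box at (233,257), and the panel's corners are clear. Next I refine the panel, fence and carton.

Run:
```python
from h import *
c=cam("top");h=cv2.cvtColor(c["bgr"],cv2.COLOR_BGR2HSV)
m=np.zeros((400,640),np.uint8); m[180:255,265:345]=cv2.inRange(h,(15,60,100),(35,255,255))[180:255,265:345]
m=cv2.morphologyEx(cv2.morphologyEx(m,cv2.MORPH_CLOSE,np.ones((5,5))),cv2.MORPH_OPEN,np.ones((15,15)))
k=max(cv2.findContours(m,0,1)[0],key=cv2.contourArea)[:,0]
print("panel",cv2.minAreaRect((plane(c,k,.018)[:,:2]*1000).astype(np.float32)))
m=np.zeros((400,640),np.uint8); r=cv2.inRange(h,(0,120,50),(7,255,255))|cv2.inRange(h,(168,120,50),(180,255,255)); m[230:280,215:252]=r[230:280,215:252]
m=cv2.morphologyEx(m,cv2.MORPH_CLOSE,np.ones((9,9)))
k=max(cv2.findContours(m,0,1)[0],key=cv2.contourArea)[:,0]
print("carton",cv2.minAreaRect((plane(c,k,.04)[:,:2]*1000).astype(np.float32)))
q=lambda *a:np.array(a)/2.6+[180,135]
print("panel hand",plane(c,q((246,167),(381,147),(399,272),(262,292)),.018)[:,:2].round(4).tolist())
print("fence top front edge",plane(c,q((203,95),(413,75)),.085)[:,:2])
print("toe",plane(c,q((218,137),(408,120)),.0)[:,:2])
print("carton hand",plane(c,q((127,278),(171,288),(156,357),(108,347)),.04)[:,:2])
# column profiles across fence (V,S)
for x in (275,300,325): print(x,[(y,*h[y,x,1:]) for y in range(160,192)])
s=cam("scene"); cv2.imwrite("pics/crop2.png",cv2.resize(s["bgr"][130:250,190:400],None,fx=3.6,fy=3.6,interpolation=cv2.INTER_CUBIC))
```

```text
panel ((537.1921997070312, 50.32414627075195), (147.08522033691406, 155.77072143554688), 7.6083807945251465)
carton ((438.9166564941406, 244.68182373046875), (39.15876770019531, 69.0501708984375), 76.05533599853516)
panel hand [[0.5969, 0.128], [0.6149, -0.0176], [0.4803, -0.0334], [0.4626, 0.1135]]
fence top front edge [[ 0.66691482  0.16379546]
 [ 0.68215877 -0.05109042]]
toe [[ 0.63171234  0.1597543 ]
 [ 0.64522392 -0.04809881]]
carton hand [[0.48154619 0.25308004]
 [0.46993701 0.20702087]
 [0.39832808 0.22385993]
 [0.40996969 0.27397258]]
275 [(160, np.uint8(129), np.uint8(107)), (161, np.uint8(120), np.uint8(108)), (162, np.uint8(117), np.uint8(126)), (163, np.uint8(95), np.uint8(150)), (164, np.uint8(91), np.uint8(154)), (165, np.uint8(92), np.uint8(156)), (166, np.uint8(94), np.uint8(155)), (167, np.uint8(92), np.uint8(155)), (168, np.uint8(86), np.uint8(146)), (169, np.uint8(60), np.uint8(124)), (170, np.uint8(47), np.uint8(103)), (171, np.uint8(48), np.uint8(101)), (172, np.uint8(48), np.uint8(106)), (173, np.uint8(48), np.uint8(111)), (174, np.uint8(49), np.uint8(119)), (17
[... 2222 characters left out ...]
 np.uint8(121)), (173, np.uint8(47), np.uint8(125)), (174, np.uint8(42), np.uint8(128)), (175, np.uint8(44), np.uint8(138)), (176, np.uint8(42), np.uint8(139)), (177, np.uint8(45), np.uint8(141)), (178, np.uint8(47), np.uint8(141)), (179, np.uint8(46), np.uint8(138)), (180, np.uint8(50), np.uint8(139)), (181, np.uint8(47), np.uint8(140)), (182, np.uint8(47), np.uint8(142)), (183, np.uint8(46), np.uint8(151)), (184, np.uint8(41), np.uint8(155)), (185, np.uint8(42), np.uint8(157)), (186, np.uint8(41), np.uint8(157)), (187, np.uint8(40), np.uint8(154)), (188, np.uint8(41), np.uint8(156)), (189, np.uint8(40), np.uint8(147)), (190, np.uint8(53), np.uint8(130)), (191, np.uint8(70), np.uint8(139))]
```

View pics/crop2.png

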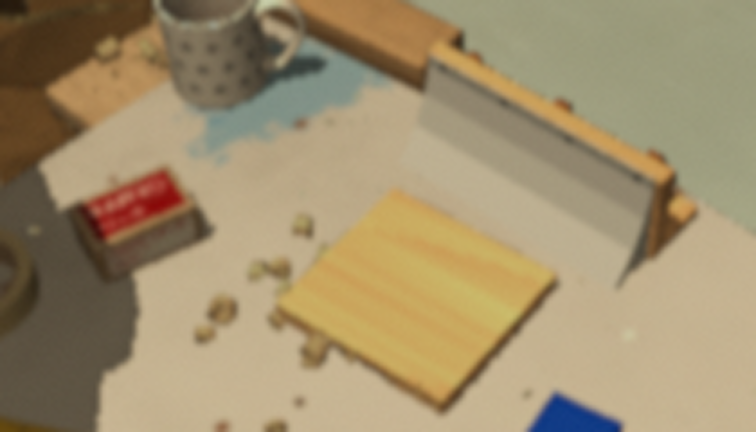

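The scene crop shows the carton (red label) left of the panel, the panel lying clear before the fence, and the loose-looking chips. Now I define the fence and panel frames, and test reach for the whole turning plan.

```bash
cat >> h.py <<'E'
YAW=.07; FO=np.array([.676,.0563,0]); RF=R.from_euler("z",YAW).as_matrix()
def F(x,y,z): return FO+RF@np.array([x,y,z])
def rot(zt,yt):  # tool z and y directions in the fence frame -> rotvec
    zt=np.array(zt,float)/np.linalg.norm(zt); yt=np.array(yt,float); yt-=zt*(yt@zt); yt/=np.linalg.norm(yt)
    return R.from_matrix(RF@np.c_[np.cross(yt,zt),yt,zt]).as_rotvec()
def pinch(phi,px,pz,d,s,y=0,dphi=0,off=-.009):
    """panel at phi (rad) from lying; (px,pz) groove-side lower corner in fence frame; TCP at d along the panel, off along normal"""
    e=np.array([np.cos(phi),0,np.sin(phi)]); n=np.array([-np.sin(phi),0,np.cos(phi)])  # n: to plain face
    p=np.array([px,y,pz])+d*e-off*n; a=phi+dphi
    return F(*p),rot([-np.cos(a),0,-np.sin(a)],s*np.array([-np.sin(a),0,np.cos(a)]))
E
python3 - <<'E'
from h import *
q=bot.inverse_kinematics
for s in (1,-1):
    for x in(-.25,-.068): 
        r=q(F(x,0,-.007),rot([0,0,-1],[0,s,0])); print("push",s,x,None if r is None else np.round(r,2))
    for ph in (64,80,90,105,120,130,140,150,155,160):
        px=-.041 if ph<70 else -.07
        pz=0 if ph<=90 else .018*-np.cos(np.radians(ph))
        p,o=pinch(np.radians(ph),px,pz,.109,s); r=q(p,o); print("tip",s,ph,None if r is None else np.round(r,2))
E
```

```text
push 1 -0.25 [-0.18  0.6  -0.07  2.24  0.13  0.31  1.29]
push 1 -0.068 [-0.16  0.77 -0.03  1.77  0.04  0.61  1.43]
tip 1 64 None
tip 1 80 [-0.76  1.1   1.22  1.55 -0.96  1.4  -2.47]
tip 1 90 [-0.86  1.    1.22  1.78 -1.03  1.16 -2.37]
tip 1 105 [-0.9   0.7   1.01  2.1  -1.13  0.64 -2.22]
tip 1 120 [ 0.3   0.48 -0.69  2.34  1.88  0.4   1.16]
tip 1 130 None
tip 1 140 None
tip 1 150 None
tip 1 155 None
tip 1 160 None
push -1 -0.25 [-0.43  0.63  0.26  2.25 -0.5   0.32 -1.24]
push -1 -0.068 [-0.56  0.87  0.59  1.79 -0.72  0.7  -1.07]
tip -1 64 [-0.28  1.04  0.3   0.99 -0.25  1.6   0.06]
tip -1 80 [-0.42  0.75  0.41  1.53 -0.32  1.1   0.16]
tip -1 90 [-0.49  0.63  0.45  1.77 -0.36  0.82  0.2 ]
tip -1 105 [-0.44  0.46  0.3   2.08 -0.29  0.36  0.14]
tip -1 120 [ 0.43  0.53 -0.86  2.34  1.82  0.49 -1.89]
tip -1 130 None
tip -1 140 None
tip -1 150 None
tip -1 155 None
tip -1 160 None
```

Run:
```python
from h import *
o=rot([0,0,-1],[0,1,0])
bot.command_gripper(.085)
bot.move_ptp(F(-.25,0,.12),o)
print(bot.move_linear(F(-.25,0,-.006),speed=.12,stop_force=8), bot.state()["position"])
for x,v in ((-.20,.08),(-.12,.05),(-.09,.05),(-.068,.03)):
    h=bot.move_linear(F(x,0,-.006),speed=v,stop_force=28); s=bot.state(); print(x,h,(RF.T@(s["position"]-FO)).round(4),s["wrist_force"].round(1),s["t"])
    if h: break
c=cam("scene"); cv2.imwrite("pics/p1.png",cv2.resize(c["bgr"][110:260,210:420],None,fx=3.5,fy=3.5,interpolation=cv2.INTER_CUBIC))
```

```text
False [ 0.42693575  0.03887777 -0.00552878]
-0.2 False [-2.006e-01 -1.000e-04 -6.100e-03] [-0.3 -0.3  0.1] 4.5417
-0.12 False [-0.1202 -0.     -0.006 ] [0.1 0.6 0.3] 6.2917
-0.09 False [-0.0902 -0.     -0.0061] [ 0.7 -0.4 -0.2] 7.0417
-0.068 False [-0.0682 -0.     -0.006 ] [ 0.1  0.4 -0.3] 7.925
```

View pics/p1.png

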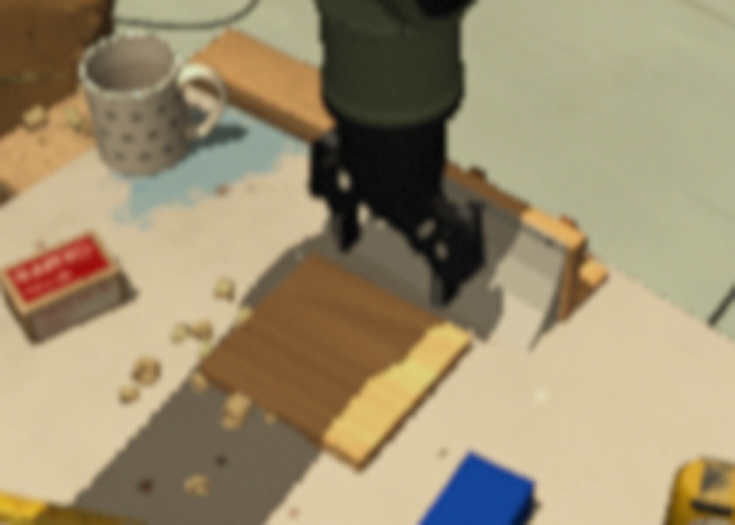

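The fingers passed over the panel, which is unmoved (corner still at px (344,206)), so the open tips sit higher than I assumed. I'll back off and find the bench by touch.

Run:
```python
from h import *
bot.move_linear(F(-.068,0,.03),speed=.15)
bot.move_linear(F(-.25,0,.03),speed=.2)
h=bot.move_linear(F(-.25,0,-.03),speed=.04,stop_force=6); s=bot.state(); print(h,s["position"],s["wrist_force"].round(1),s["width"],s["t"])
c=cam("scene"); cv2.imwrite("pics/p2.png",cv2.resize(c["bgr"][130:300,170:380],None,fx=3.5,fy=3.5,interpolation=cv2.INTER_CUBIC))
```

```text
False [ 0.42673447  0.03885729 -0.02983021] [-0.3  0.6  0.4] 0.0854732374930643 11.075
```

View pics/p2.png

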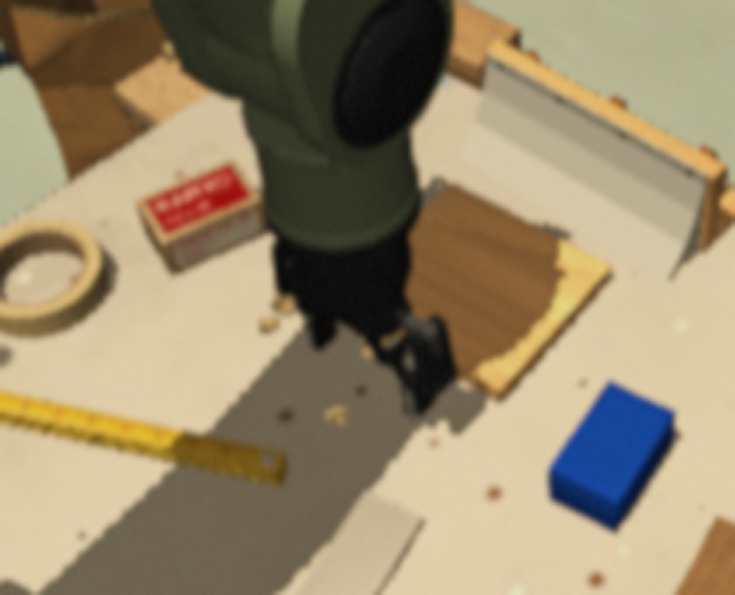

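The fingers are still clear of the bench at a commanded −30 mm (right finger tip at px ≈(288.6,247)). I'll compare this with the projection.

Run:
```python
from h import *
c=cam("scene")
print(R.from_rotvec(bot.state()["orientation"]).as_matrix().round(3).tolist())
for z in(-.02,0,.02,.04): print(z,proj(c,[F(-.25,-.05,z)]).round(1), proj(c,[F(-.25,.05,z)]).round(1))
h=bot.move_linear(F(-.25,0,-.055),speed=.04,stop_force=6); s=bot.state(); print(h,s["position"],s["wrist_force"].round(1),s["t"])
```

```text
[[-0.998, -0.07, 0.0], [-0.07, 0.998, 0.0], [-0.0, 0.0, -1.0]]
-0.02 [[292.  255.5]] [[263.2 234.9]]
0 [[291.5 251. ]] [[262.3 230.2]]
0.02 [[291.  246.2]] [[261.4 225.4]]
0.04 [[290.4 241.4]] [[260.4 220.5]]
True [ 0.42674672  0.0388912  -0.04726343] [-3.   0.  16.8] 11.65
```

Run:
```python
from h import *
for w in (0,.03):
    bot.move_linear(F(-.25,0,.0),speed=.2); bot.command_gripper(w)
    h=bot.move_linear(F(-.25,0,-.055),speed=.04,stop_force=4); s=bot.state(); print(w,h,s["position"],s["wrist_force"].round(1),s["width"],s["t"])
```

```text
0 True [ 0.4265156   0.03878362 -0.0342344 ] [-2.8  0.1 21.5] 1.5766078950843172e-05 13.675
0.03 True [ 0.4265433   0.03878124 -0.0346275 ] [-0.9 -0.5  9.7] 0.029956930028738667 15.275
```

The reported TCP lies about 33 mm beyond the real tips: shut fingers touch at −34 mm, and fully open ones at −47 mm, which matches the stated 13 mm difference. I'll correct for that and push.

```bash
cat >> h.py <<'E'
TO=.033  # real tips are this far behind the reported TCP (along tool z)
def tip(p,o): return np.array(p)+TO*R.from_rotvec(o).as_matrix()[:,2]  # command for desired shut-tip position p
E
python3 - <<'E'
from h import *
bot.move_linear(F(-.25,0,-.015),speed=.2); bot.command_gripper(.085); Z=-.041
bot.move_linear(F(-.25,0,Z),speed=.1)
for x,v in ((-.20,.08),(-.12,.05),(-.09,.04),(-.068,.03)):
    h=bot.move_linear(F(x,0,Z),speed=v,stop_force=28); s=bot.state(); print(x,h,(RF.T@(s["position"]-FO)).round(4),s["wrist_force"].round(1),s["t"])
    if h: break
c=cam("scene"); cv2.imwrite("pics/p3s.png",c["bgr"]);a=cv2.resize(c["bgr"][110:260,210:420],None,fx=2.6,fy=2.6,interpolation=cv2.INTER_CUBIC)
cv2.imwrite("pics/p3.png",a)
E
```

```text
-0.2 False [-2.004e-01 -1.000e-04 -4.100e-02] [-1.  -0.2 -1.1] 17.2917
-0.12 False [-0.1199  0.     -0.0409] [0.1 0.4 0.3] 19.0417
-0.09 False [-0.0899  0.     -0.0409] [-0.   0.4 -1. ] 19.9417
-0.068 False [-0.0678  0.     -0.0409] [-0.3 -0.5  0.6] 20.825
```

View pics/p3.png

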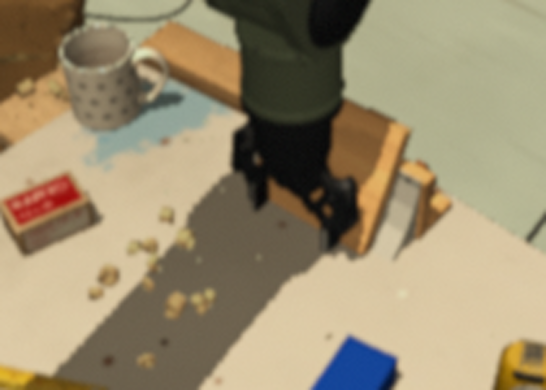

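The panel stands leaning on the fence (top right corner at px ≈(364,159), lower right ≈(350,207)). I'll back off and hover for the pinch, then check the tilted tool against the panel.

Run:
```python
from h import *
c=cam("scene")
def onplane(c,px,y): # ray -> fence plane y'=y
    o=RF.T@(-c["R"].T@c["tvec"]-FO); d=RF.T@(c["R"].T@np.linalg.inv(c["K"])@np.array([*px,1.])); return o+d*(y-o[1])/d[1]
print(onplane(c,(364.6,159.2),-.075).round(4),onplane(c,(350.4,206.9),-.075).round(4))
bot.move_linear(F(-.1,0,-.03),speed=.15); bot.move_linear(F(-.13,0,.2),speed=.3); bot.command_gripper(.04)
p,o=pinch(np.radians(64),-.041,0,.180,-1,off=-.0125)
bot.move_ptp(tip(p,o),o)
print(bot.state()["t"])
for n,r in (("scene",(90,250,230,410)),("top",(130,240,240,400))):
    c=cam(n); a=c["bgr"][r[0]:r[1],r[2]:r[3]]; cv2.imwrite(f"pics/h_{n}.png",c["bgr"]); globals()[n]=cv2.resize(a,(480,int(480*a.shape[0]/a.shape[1])),interpolation=cv2.INTER_CUBIC)
    print(n,"tip expected",proj(c,[p]).round(1))
a=scene;b=top;h=max(a.shape[0],b.shape[0]);g=np.zeros((h,960,3),np.uint8);g[:a.shape[0],:480]=a;g[:b.shape[0],480:]=b
cv2.imwrite("pics/p4.png",cv2.resize(g,None,fx=.83,fy=.83))
```

```text
[ 0.0045 -0.075   0.1332] [-0.0447 -0.075  -0.0045]
24.0167
scene tip expected [[346.3 131.7]]
top tip expected [[295.9 151.9]]
```

View pics/p4.png

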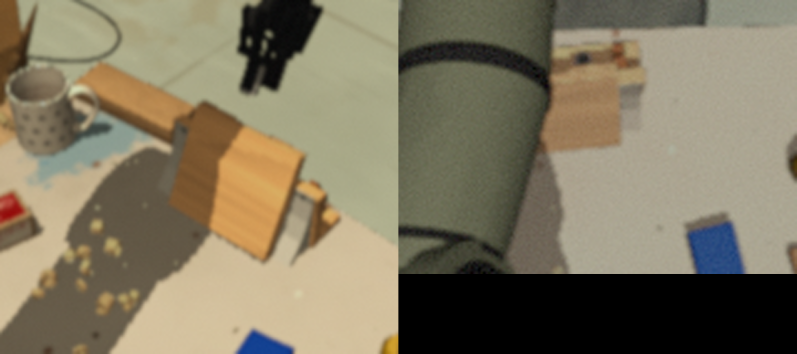

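The hover fits: tips midway at px ≈(347,131), expected (346,132), so the offset lies along the tool axis. The panel's top edge runs (322.6,136) to (366.9,160), with its lower right corner at (349.7,208.4). I'll check the model corners before descending.

Run:
```python
from h import *
c=cam("scene")
for a in (62,64,66,68):
    P=[pinch(np.radians(a),-.085/np.tan(np.radians(a)),0,d,-1,y=y,off=-n)[0] for d,n,y in ((.14,.018,.075),(.14,.018,-.075),(0,.018,-.075))]
    print(a,proj(c,P).round(1).tolist())
```

```text
62 [[318.1, 134.8], [364.6, 159.5], [346.8, 207.4]]
64 [[317.8, 134.5], [364.4, 159.2], [347.6, 206.8]]
66 [[317.6, 134.2], [364.2, 159.0], [348.4, 206.2]]
68 [[317.2, 134.1], [364.0, 158.9], [349.1, 205.6]]
```

Run:
```python
from h import *
Y=-.006; k=dict(s=-1,y=Y,off=-.0125)
p,o=pinch(np.radians(64),-.041,0,.180,**k); bot.move_linear(tip(p,o),o,speed=.1)
p,o=pinch(np.radians(64),-.041,0,.114,**k); print(bot.move_linear(tip(p,o),o,speed=.06,stop_force=12))
s=bot.state();print((RF.T@(s["position"]-tip(p,o))).round(4),s["wrist_force"].round(1))
bot.command_gripper(0,force=60); s=bot.state(); print(s["width"],s["grip_force"],s["wrist_force"].round(1),s["t"])
q=bot.inverse_kinematics
for px in (-.045,-.06,-.075):
  for a in (100,105,110,115):
    a=np.radians(a); p,o=pinch(a,px,-.018*np.cos(a)+.003,.114,**k); r=q(tip(p,o),o); print(px,np.degrees(a).round(),None if r is None else np.round(r,2))
  for tilt in (90,100,105,110): # robot-side finger at edge; tool tilt
    p=F(px-.14-.0+.03,Y,.008); t=np.radians(tilt); o=rot([-np.cos(t),0,-np.sin(t)],-np.array([-np.sin(t),0,np.cos(t)])); r=q(tip(p,o),o); print("low",px,tilt,None if r is None else np.round(r,2))
```

```text
False
[ 0.0003 -0.0001  0.0003] [0.1 0.4 0.2]
0.009966194782270574 61.012707352638245 [-2.6  0.   2.4] 26.0333
-0.045 100.0 [-0.5   0.61  0.44  1.93 -0.48  0.52  0.33]
-0.045 105.0 [-0.48  0.56  0.39  2.03 -0.52  0.36  0.37]
-0.045 110.0 [-0.43  0.52  0.3   2.12 -0.57  0.19  0.42]
-0.045 115.0 [-0.02  0.5  -0.24  2.2   1.45  0.18 -1.55]
low -0.045 90 [-0.43  0.76  0.34  2.02 -0.54  0.46  0.38]
low -0.045 100 [-0.47  0.73  0.36  2.16 -1.1   0.24  0.93]
low -0.045 105 [ 0.14  0.71 -0.45  2.2   1.53  0.31 -1.59]
low -0.045 110 [ 0.68  1.13 -1.28  2.24  1.77  1.05 -1.57]
-0.06 100.0 [-0.51  0.59  0.44  1.97 -0.48  0.5   0.33]
-0.06 105.0 [-0.49  0.54  0.39  2.07 -0.53  0.34  0.37]
-0.06 110.0 [-0.43  0.51  0.29  2.16 -0.58  0.17  0.43]
-0.06 115.0 [ 0.3   0.54 -0.66  2.22  1.53  0.38 -1.58]
low -0.06 90 [-0.43  0.74  0.33  2.05 -0.55  0.43  0.39]
low -0.06 100 [-0.47  0.72  0.35  2.2  -1.2   0.22  1.02]
low -0.06 105 [ 0.44  0.83 -0.86  2.22  1.59  0.61 -1.58]
low -0.06 110 [ 0.69  1.12 -1.28  2.28  1.78  1.05 -1.61]
-0.075 100.0 [-0.51  0.57  0.44  2.01 -0.48  0.48  0.33]
-0.075 105.0 [-0.49  0.52  0.38  2.1  -0.53  0.32  0.37]
-0.075 110.0 [-0.64  0.55  0.57  2.21 -1.18  0.26  1.01]
-0.075 115.0 [ 0.45  0.59 -0.86  2.25  1.57  0.5  -1.6 ]
low -0.075 90 [-0.43  0.73  0.32  2.09 -0.55  0.4   0.4 ]
low -0.075 100 [-0.02  0.66 -0.25  2.21  1.04  0.2  -1.15]
low -0.075 105 [ 0.44  0.81 -0.86  2.26  1.63  0.61 -1.63]
low -0.075 110 [ 0.69  1.11 -1.28  2.32  1.8   1.05 -1.64]
```

Gripped at 10 mm, which is the thickness at the groove. Now I lift slightly, tip past vertical, then lower the panel on the robot-side finger.

```bash
python3 - <<'E'
from h import *
Y=-.006; k=dict(s=-1,y=Y,off=-.0125); rad=np.radians
def go(a,px,pz,d,v,**kw):
    p,o=pinch(rad(a),px,pz,d,**k); return bot.move_linear(tip(p,o),o,speed=v,**kw)
go(66,-.047,.008,.114,.06)
go(80,-.049,.012,.114,.1)
go(95,-.047,.012,.114,.1)
go(107,-.045,.0075,.114,.1)
bot.pause(.2); print(bot.state()["wrist_force"].round(1),bot.state()["t"],bot.state()["width"])
bot.command_gripper(.025)
go(107,-.045,.0065,.098,.08); bot.command_gripper(.085)
s=bot.state(); print("leaning",s["wrist_force"].round(1),s["t"])
cv2.imwrite("pics/l1.png",cam("scene")["bgr"])
for al in list(range(56,7,-8))+[8]:
    t=rad(97+10*(al-8)/50); a=rad(al)
    zt=np.array([-np.cos(t),0,-np.sin(t)]); m=np.array([-np.sin(t),0,np.cos(t)])
    E=np.array([-.062-.14*np.cos(a),Y,.14*np.sin(a)]); p=F(*(E-.0425*m+.025*zt)); o=rot(zt,-m)
    h=bot.move_linear(tip(p,o),o,speed=.08,stop_force=20)
    s=bot.state(); print(al,h,s["wrist_force"].round(1))
    if h: break
print(s["t"]); cv2.imwrite("pics/l2.png",cam("scene")["bgr"])
E
python3 - <<'E'
import cv2,numpy as np
a=[cv2.resize(cv2.imread(f"pics/{n}.png")[100:260,210:400],None,fx=2.05,fy=2.05,interpolation=2) for n in("l1","l2")]
cv2.imwrite("pics/p5.png",np.hstack(a))
E
```

```text
[-0.3 -0.7 -2.5] 28.1333 0.00969212604934171
leaning [-0.7 -0.7  0.1] 29.4083
56 False [-0.1  0.1  0. ]
48 False [-1.5  0.3  0.8]
40 False [-1.2  0.2  0.2]
32 False [-0.  -0.2  0.5]
24 False [-0.8  0.5 -0.7]
16 False [0.7 0.  0.1]
8 False [-0.2 -0.2 -0.2]
8 False [ 1.1 -0.2  0.7]
32.4917
```

View pics/p5.png

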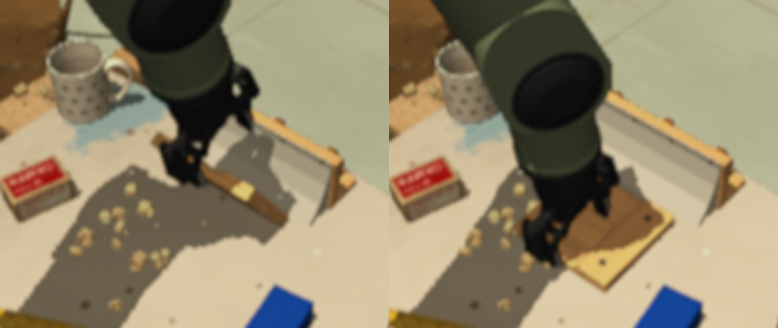

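The panel was leaning on the robot-side finger (left), and is now nearly flat, clear of the fence (right). I'll retreat, go above the batten, and measure the turned panel.

```bash
cat >> h.py <<'E'
def down(ydir):  # tool down, tool y at angle ydir (rad, world); half turn chosen for the least wrist angle
    return [R.from_matrix(np.c_[np.cross(y,[0,0,-1.]),y,[0,0,-1.]]).as_rotvec() for y in (np.array([np.cos(a),np.sin(a),0]) for a in (ydir,ydir+np.pi))]
def best(p,ydir):
    r=[(max(abs(q[6]),0),i) for i,o in enumerate(down(ydir)) if (q:=bot.inverse_kinematics(tip(p,o),o)) is not None]
    return down(ydir)[min(r)[1]]
E
python3 - <<'E'
from h import *
s=bot.state(); P=s["position"]
try: bot.move_linear(P+RF@[-.03,0,.0],speed=.15)
except bot.MotionError as e:
    print(e); o=rot([0,0,-1],[0,1,0]); o=rot([0,0,-1],[1,0,0]); bot.move_linear(P+RF@[-.03,0,0],o,speed=.15)
bot.move_linear(bot.state()["position"]+[0,0,.12],speed=.25)
p=np.array([.4513,-.2442,.10]); o=best(p,np.radians(105)); bot.move_ptp(tip(p,o),o); print(bot.state()["t"],bot.state()["joint_pos"])
c=cam("top"); cv2.imwrite("pics/t6.png",c["bgr"]); h=cv2.cvtColor(c["bgr"],cv2.COLOR_BGR2HSV)
m=np.zeros((400,640),np.uint8); m[180:262,255:350]=cv2.inRange(h,(15,60,60),(35,255,255))[180:262,255:350]
m=cv2.morphologyEx(cv2.morphologyEx(m,cv2.MORPH_CLOSE,np.ones((7,7))),cv2.MORPH_OPEN,np.ones((15,15)))
k=max(cv2.findContours(m,0,1)[0],key=cv2.contourArea)[:,0]
print(cv2.minAreaRect((plane(c,k,.018)[:,:2]*1000).astype(np.float32)), k.min(0),k.max(0))
print(blob(c,(385,215,435,285),(0,80,30),(20,255,220),.022)[:3])
cv2.imwrite("pics/p6.png",cv2.resize(c["bgr"][170:290,210:440],None,fx=3.4,fy=3.4,interpolation=cv2.INTER_CUBIC))
E
```

```text
34.625 [-0.18617847  0.71560788  0.81924692  2.02880523 -0.78576055  0.74543854
 -0.17788897]
((535.507080078125, 36.181007385253906), (212.41957092285156, 175.54794311523438), 88.59099578857422) [270 189] [346 252]
(array([ 0.47669226, -0.2390442 ]), (47.99127960205078, 65.22815704345703), -74.77579021453857)
```

View pics/p6.png

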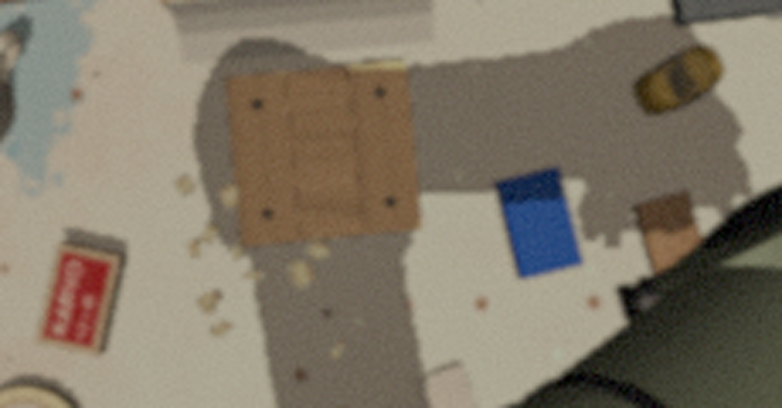

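The panel lies flat, groove up: corners at crop (228,77), (410,67), (419,228), (241,246), with four dark dots at (257,104), (380,92), (267,213), (391,202). The carton and blue box are untouched. I'll compute the pose with corners, dots and mask.

Run:
```python
from h import *
c=cam("top"); q=lambda *a:np.array(a)/3.4+[210,170]
def rep(n,P):
    P=P[:,:2]; v=P[[0,1]].mean(0)-P[[2,3]].mean(0); u=P[[0,2]].mean(0)-P[[1,3]].mean(0)
    print(n,P.mean(0).round(4),"yaw x",np.arctan2(v[1],v[0]).round(3),"yaw y",(np.arctan2(u[1],u[0])-np.pi/2).round(3),np.linalg.norm(v),np.linalg.norm(u))
rep("corners",plane(c,q((228,77),(410,67),(241,246),(419,228)),.018)); rep("dots",plane(c,q((257,104),(380,92),(267,213),(391,202)),.018))
g=plane(c,q((289,80),(348,70),(299,207),(359,212)),.018); rep("groove",g)
h=cv2.cvtColor(c["bgr"],cv2.COLOR_BGR2HSV); print(h[215,285],h[190,325],h[200,270])
m=np.zeros((400,640),np.uint8); m[180:262,255:350]=cv2.inRange(h,(5,95,40),(20,255,255))[180:262,255:350]
m=cv2.morphologyEx(cv2.morphologyEx(m,cv2.MORPH_CLOSE,np.ones((7,7))),cv2.MORPH_OPEN,np.ones((15,15)))
k=max(cv2.findContours(m,0,1)[0],key=cv2.contourArea)[:,0]
print(cv2.minAreaRect((plane(c,k,.018)[:,:2]*1000).astype(np.float32)))
# subpixel dots: darkest blobs near guesses
gray=cv2.GaussianBlur(cv2.cvtColor(c["bgr"],cv2.COLOR_BGR2GRAY),(3,3),0).astype(float)
D=[]
for x,y in q((257,104),(380,92),(267,213),(391,202)):
    x,y=int(round(x)),int(round(y)); w=gray[y-3:y+4,x-3:x+4]; w=np.clip(np.median(w)-8-w,0,None); Yg,Xg=np.mgrid[-3:4,-3:4]; D.append((x+(w*Xg).sum()/w.sum(),y+(w*Yg).sum()/w.sum()))
print(np.round(D,1).tolist()); rep("dots2",plane(c,D,.018))
```

```text
corners [0.5496 0.0429] yaw x 0.044 yaw y 0.053 0.13570252818894657 0.148088928621605
dots [0.551  0.0435] yaw x 0.073 yaw y 0.068 0.09028572852940132 0.10173732325302923
groove [0.5597 0.0433] yaw x 0.055 yaw y 0.018 0.11080616534354015 0.04886884234947069
[ 16 111 124] [ 21 100 138] [ 16  60 106]
((551.2677001953125, 44.738948822021484), (138.84091186523438, 149.1445770263672), 2.4127888679504395)
[[285.1, 200.2], [321.2, 196.7], [288.2, 232.4], [324.4, 229.0]]
dots2 [0.552  0.0449] yaw x 0.073 yaw y 0.071 0.09047730381719846 0.10128092563723917
```

Panel centre is about (0.552, 0.0445), yaw about 0.062. Next I pick the batten by its upper half and lay it in the groove, checking depth by touch.

Run:
```python
from h import *
p=np.array([.4513,-.2442,.007]); o=bot.state()["orientation"]
print(bot.move_linear(tip(p,o),o,speed=.12,stop_force=8))
bot.command_gripper(.02,force=40); s=bot.state(); print(s["width"],s["grip_force"],s["t"])
bot.move_linear(tip(p+[0,0,.08],o),o,speed=.25)
G=np.array([.552,.0445]); o2=(R.from_euler("z",.062-np.radians(15))*R.from_rotvec(o)).as_rotvec()
bot.move_ptp(tip([*G,.09],o2),o2)
bot.move_linear(tip([*G,.030],o2),o2,speed=.15)
h=bot.move_linear(tip([*G,.0165],o2),o2,speed=.03,stop_force=5); s=bot.state()
print(h,"tipz",s["position"][2]+TO,s["wrist_force"].round(1),s["moment"].round(2),s["t"])
```

```text
False
0.04439422183677323 39.777231216430664 36.1083
True tipz 0.018150163119290297 [0.6 0.9 3.8] [ 0.26 -0.07  0.05] 38.7167
```

Contact came at the floor height (0.018 rather than 0.025 on the lands). Now I release, then go to the carton and check the batten from there.

Run:
```python
from h import *
bot.command_gripper(.06); P=bot.state()["position"]; bot.move_linear(P+[0,0,.10],speed=.25); bot.command_gripper(.085)
p=np.array([.4395,.242,.10]); o=best(p,np.radians(75)); bot.move_ptp(tip(p,o),o); s=bot.state(); print(s["t"],s["joint_pos"].round(2))
for n in ("top","scene"):
    c=cam(n); cv2.imwrite(f"pics/b_{n}.png",c["bgr"]); h=cv2.cvtColor(c["bgr"],cv2.COLOR_BGR2HSV)
    P=proj(c,[[.552+d*np.cos(.062),.0445+d*np.sin(.062),.033] for d in(-.075,-.06,-.03,0,.03,.06,.075)]); print(n,P.round(0).tolist(),[h[int(y),int(x)].tolist() for x,y in P])
    if n=="top":
        for y in (205,214,222): print(y,[(x,*h[y,x].tolist()) for x in range(282,330,2)])
```

```text
41.6167 [-0.8   0.54  0.25  2.04 -0.23  0.59  0.9 ]
top [[307.0, 242.0], [307.0, 236.0], [306.0, 225.0], [305.0, 214.0], [304.0, 204.0], [303.0, 193.0], [302.0, 187.0]] [[20, 48, 139], [17, 109, 133], [15, 111, 138], [15, 117, 135], [13, 110, 137], [18, 110, 132], [21, 47, 163]]
205 [(282, 24, 82, 165), (284, 24, 86, 164), (286, 22, 87, 165), (288, 22, 84, 166), (290, 25, 81, 161), (292, 24, 82, 165), (294, 24, 84, 146), (296, 17, 116, 127), (298, 14, 118, 132), (300, 13, 109, 129), (302, 15, 115, 126), (304, 16, 120, 128), (306, 14, 117, 131), (308, 15, 119, 129), (310, 16, 115, 124), (312, 21, 91, 137), (314, 20, 86, 166), (316, 22, 87, 164), (318, 25, 80, 163), (320, 24, 82, 164), (322, 23, 86, 163), (324, 23, 86, 161), (326, 22, 86, 163), (328, 23, 83, 165)]
214 [(282, 24, 86, 164), (284, 24, 84, 166), (286, 22, 82, 164), (288, 22, 83, 166), (290, 23, 84, 163), (292, 23, 83, 165), (294, 22, 82, 162), (296, 20, 100, 132), (298, 15, 131, 127), (300, 14, 114, 128), (302, 15, 123, 129), (304, 15, 117, 135), (306, 15, 122, 130), (308, 15, 117, 131), (310, 14, 122, 132), (312, 18, 105,
[... 189 characters left out ...]
), (284, 25, 89, 161), (286, 24, 90, 162), (288, 23, 87, 162), (290, 23, 84, 164), (292, 24, 81, 164), (294, 23, 82, 167), (296, 22, 91, 152), (298, 14, 108, 137), (300, 15, 121, 131), (302, 15, 118, 132), (304, 15, 114, 137), (306, 14, 114, 128), (308, 15, 121, 131), (310, 14, 116, 139), (312, 16, 106, 137), (314, 24, 80, 153), (316, 20, 95, 161), (318, 22, 86, 166), (320, 23, 88, 163), (322, 23, 89, 164), (324, 23, 83, 162), (326, 22, 87, 162), (328, 24, 79, 165)]
scene [[290.0, 220.0], [294.0, 217.0], [302.0, 209.0], [310.0, 203.0], [317.0, 196.0], [325.0, 189.0], [328.0, 186.0]] [[21, 140, 148], [15, 160, 155], [15, 157, 158], [15, 157, 146], [15, 157, 148], [19, 66, 192], [21, 57, 197]]
```

Run:
```python
from h import *
c=cam("top"); b=blob(c,(285,182,325,250),(5,100,60),(19,255,255),.033); print("batten",b[:3])
h=cv2.cvtColor(c["bgr"],cv2.COLOR_BGR2HSV); m=np.zeros((400,640),np.uint8); m[182:255,265:345]=cv2.inRange(h,(8,62,60),(35,255,255))[182:255,265:345]
m=cv2.morphologyEx(cv2.morphologyEx(m,cv2.MORPH_CLOSE,np.ones((7,7))),cv2.MORPH_OPEN,np.ones((17,17)))
k=max(cv2.findContours(m,0,1)[0],key=cv2.contourArea)[:,0]
print("panel",cv2.minAreaRect((plane(c,k,.018)[:,:2]*1000).astype(np.float32)))
p=np.array([.4395,.242,.010]); o=bot.state()["orientation"]
print(bot.move_linear(tip(p,o),o,speed=.12,stop_force=8))
bot.command_gripper(.02,force=50); s=bot.state(); print(s["width"],s["grip_force"],s["t"],R.from_rotvec(o).as_matrix()[:,1])
```

```text
batten (array([0.55437518, 0.04634904]), (50.77247619628906, 127.5884017944336), -88.42958509922028)
panel ((551.0391845703125, 48.242794036865234), (153.27801513671875, 145.0845489501953), 88.59009552001953)
False
0.051376314419770405 50.740540623664856 43.075 [ 2.60054180e-01  9.65593967e-01 -3.38553385e-04]
```

The batten is in the groove (within about 3 mm of the panel's middle), and the carton is gripped at 51 mm. Now I set it on the batten.

Run:
```python
from h import *
s=bot.state(); o=s["orientation"]; G=[.5535,.0455]
bot.move_linear(s["position"]+[0,0,.10],speed=.2)
o2=(R.from_euler("z",.062+np.radians(15))*R.from_rotvec(o)).as_rotvec()
bot.move_ptp(tip([*G,.11],o2),o2)
bot.move_linear(tip([*G,.050],o2),o2,speed=.12)
h=bot.move_linear(tip([*G,.0405],o2),o2,speed=.03,stop_force=5); s=bot.state()
print(h,"tipz",s["position"][2]+TO,s["wrist_force"].round(1),s["t"])
bot.command_gripper(.085); bot.pause(.2)
bot.move_linear(bot.state()["position"]+[0,0,.12],speed=.2)
bot.move_ptp(tip([.43,-.2,.2],o2),o2); print(bot.state()["t"])
for n in ("top","scene"):
    c=cam(n); cv2.imwrite(f"pics/e_{n}.png",c["bgr"])
    h=cv2.cvtColor(c["bgr"],cv2.COLOR_BGR2HSV); a=proj(c,[[*G,.073]])[0].astype(int); x0,y0=a-35
    m=np.zeros((400,640),np.uint8); r=cv2.inRange(h,(0,110,50),(7,255,255))|cv2.inRange(h,(168,110,50),(180,255,255)); m[y0:y0+70,x0:x0+70]=r[y0:y0+70,x0:x0+70]
    m=cv2.morphologyEx(m,cv2.MORPH_CLOSE,np.ones((9,9))); k=max(cv2.findContours(m,0,1)[0],key=cv2.contourArea)[:,0]
    print(n,cv2.minAreaRect((plane(c,k,.073)[:,:2]*1000).astype(np.float32)))
    if n=="top": print("batten",cv2.inRange(h,(5,100,60),(19,255,255))[185:245,290:320].sum()//255)
```

```text
True tipz 0.0431051769434777 [1.5 0.5 0.3] 45.5917
48.05
top ((553.102294921875, 46.97035217285156), (70.17223358154297, 39.3506965637207), 4.190896034240723)
batten 459
scene ((551.4312744140625, 45.55332946777344), (67.83110046386719, 38.025604248046875), 3.099353075027466)
```

Both views put the carton's top at (0.552, 0.046, 0.073), label size as before, so it is upright and centred. Handing in.

```bash
python3 -c "
from station import bot
print(bot.close_job(), bot.state()['t'])"
```

```text
the job is handed in; nothing more can be done
the job is handed in; nothing more can be done
```

The job is handed in at about 48 s, and no verdict came back. By my measurements the panel is turned over and flat with its groove up, the batten is down on the groove floor near its middle, and the carton is upright on the middle of the batten; the bystanders were not disturbed as far as I saw, though I did not measure them at the end.

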